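# Fetch the toy robot from the sliding-door display case

## Robot

A 6-joint arm with a two-finger parallel gripper is mounted at the origin on the work surface. World frame = base frame: x ahead of the robot, y to its left, z up, the work surface at z = 0. Lengths are in m, angles in rad, forces in N, time in s.
With the tool pointing down it reaches from about 0.275 to 1 m from the base axis. Payload 8.4 kg.
Tool frame: the origin (TCP) lies between the finger pads; the fingertips stand 25 mm ahead of it and the grasp point (between the pads) lies 6 mm ahead of it; z points along the fingers, y is the line along which they close (so a half turn about z gives the same grasp; the last joint's range is limited). The gripper opens to 85 mm and grips with 20 to 120 N. Pads are 22 mm wide; open, the fingers measure 114 mm over their backs; the gripper's body (76 mm by 85 mm) begins 54 mm behind the grasp point. The pads swing forward as they close: fully open they stand 13 mm farther back than shut.
Start: joints at [-1.217, 0.353, 1.633, -0, 1.155, -0.002], TCP at [0.218, -0.586, 0.256] pointing down, gripper open.
Joint ranges: [-2.63, 2.63], [-0.92, 2.1], [0.06, 2.66], [-1.3, 4.44], [0, 2.69], [-3.02, 3.02]. Speed limits (rad/s): [2.22, 2.22, 2.79, 3.14, 3.14, 3.14].

## Interface

Orientations are given as [roll, pitch, yaw] about the fixed x, y, z axes, in that order (R = Rz(yaw) Ry(pitch) Rx(roll)).
In Python, from plant import arm gives the robot as it stands. The module is installed in compiled form; this text tells all that it offers.
- The arm moves only by the tool step_arm, never from a script. Its argument "increments" is a list of rows, each a list of 5 numbers: the shift along the tool's x, y, z in m, then the turn about the tool's z in degrees, then the closure in counts, from 0 (fully open) to 255 (shut). In form: [[x, y, z, roll, jaw], ...]. A call has exactly 8 rows; each row is the pose to reach, as a shift and turn from the pose commanded when the call began, along the tool's axes at that moment; what a row does not reach only later rows make up. A row lasts 1/8 s, in which the tool goes at most 62.5 mm and 10.7 degrees, less where a joint would pass 70% of its speed; a pose out of reach is approached as far as the arm can. A call with a gripper value outside its range is refused whole. The fingers move at their own pace and stop on an object; "newtons" is the grip in N (left out, the last holds). Time passes only in rows, so rows that repeat a pose let the fingers close, or fill a call up. It gives the time, the measured TCP pose, the force, the opening and the grip force at its end, in the units of the state.
- arm.read_state(): the state, without advancing time (a new reading comes with each control period).
- arm.capture(name): name is "side" or "top"; returns a dict with "img" (384x512x3 uint8, red, green, blue), "range_z" (384x512 float32, m along the optical axis (not along the pixel's ray), 0 where there is no reading), "camera_matrix" (3x3 intrinsics, pixels), "k1" (the pictures are not rectified: a ray, as slopes to the right and down, at radius r is drawn at 1 + k1 r^2 times it, then the intrinsics apply), "rvec" (rotation vector, rad) and "tvec" (3), from world to camera coordinates, as OpenCV has them. Camera axes: x right, y down, z forward; pixel columns grow to the right and rows downward; lengths in m; the calibration is good to about 2 mm. A picture is of the moment at which its call begins.
- arm.finish_job(): hands the job in; it is judged then, once.
Trained networks look in a picture, given as the dict that the camera call returned (one of the last four; its "shot" number tells which), for a name from the list of things; names that differ only in an ending like _2 or _b are one class to them, and where a whole thing is asked for, a point or a joint stands for the part that bears it (a point fixed in the world has none). Each returns a list of dicts, best first, with "conf" (0 to 1); they miss things now and then, are a little off and sometimes report something else, mostly with a low value. They report only what shows in the picture. A call takes as long as a camera call. They do not tell look-alikes from the thing itself.
- arm.find_in(picture, label): "bbox" ([left, top, width, height] in pixels, round what is visible of it).
- arm.regions_of(picture, label): "pixels" (384x512 bool, what is visible of it) and "bbox" ([left, top, width, height] in pixels, round what is visible of it).
The state is a dict: "t": time; "joint_pos": joint angles; "qd": joint speeds; "effort": joint torques, N m; "tool_pos": TCP position; "tool_rot": TCP orientation; "wrist_force": force on the tool from outside, world axes, zero at the start; "wrist_torque": the same for the moment, N m; "width": finger opening in m; "finger_force": force on a finger pad.
Only numpy, scipy, OpenCV 4.12 (cv2) and the standard library are available. Lean on these libraries where they do the work, as an engineer would, in place of code of your own. Each camera call takes 0.05 s, during which the arm holds its last target. There are 200 camera calls.

## Task

A customer is buying the toy robot figurine that stands in the display case: slide the doors in the case's top as needed to get at it, take it out and stand it upright on the floor of the low wooden counter tray. Then slide both doors of the case fully shut. Set the robot down rather than dropping it, and leave all the other goods and things where they are.

Things in the scene. Friction and masses are not known exactly. Their poses are not given: they have to be found in the camera images.
- case: Fixed clear display case, 240 (x) by 420 (y) mm, rim 102 mm high, walls 10 mm. Origin: centre of its underside. Inner floor 8 mm above the origin; inside x -110..110, y -200..200 mm; a clear divider 6 mm thick, 48 mm high, at y = 0 makes two compartments. Two clear doors in its top slide along y past each other on two tracks. Things inside reach 74 mm above the origin.
- upper_door (a joint): Upper sliding door, m: 0 = shut, over the case's +y compartment; grows to 0.160 as it slides to the case's -y, above the lower door. 216 (x) by 205 (y) by 6 mm, top face 100 mm above the case's origin; shut it spans y -5..200 mm. May start ajar by up to 0.07. About 2 N of friction; stays where left.
- lower_door (a joint): Lower sliding door, m: 0 = shut, over the -y compartment; grows to 0.160 as it slides to +y, under the upper door. Size and friction as the upper; top face 88 mm above the case's origin; shut it spans y -200..5 mm. May start ajar by up to 0.07. The upper door's -y edge strikes its pull bar and pushes it once both openings add up to 0.177: one opens fully only if the other is nearly shut.
- upper_pull (a point): Top centre of the upper door's pull: a black upright bar 80 (x) by 12 (y) mm, rising 34 mm above the door to 134 mm above the case's origin; at case x = 0, y = +188 mm when shut (12 mm inside the door's outer edge); moves with the door. Axes as the case.
- lower_pull (a point): Top centre of the lower door's pull: a black upright bar 80 (x) by 12 (y) mm, its top also 134 mm above the case's origin (46 mm above its own door, 34 mm above the upper door's top face); at case x = 0, y = -188 mm when shut; moves with the door. Axes as the case.
- toybot_centre (a point): Wanted: loose white toy robot, 66 mm tall, about 120 g, in either compartment, turned anyhow; this point is 33 mm above its underside, z up. Black foot plate 36 (x) by 44 (y) by 6 mm; legs and trunk 26 (x) by 30 (y) mm up to 52 mm, with thinner arms making it 44 (y) mm wide from 24 to 48 mm up; square head 26 by 26 mm from 52 mm to the top.
- rocket_centre (a point): Not wanted: white round toy rocket figurine, 66 mm tall, 48 mm across its fins, loose, in the compartment where the toy robot is not; centre, half-way up.
- cart_left_centre (a point): Boxed cartridge standing on edge in the case's +y compartment near its -x wall, 22 (x) by 70 (y) by 62 mm high, loose; centre. Leave it.
- cart_right_centre (a point): Boxed cartridge standing on edge in the case's -y compartment near its +x wall, 22 (x) by 70 (y) by 62 mm high, loose; centre. Leave it.
- tray: Fixed low wooden counter tray, 200 (x) by 140 (y) by 20 mm high, walls 5 mm, grey floor lining 5 mm above its origin (centre of its underside). It stands to one side of the case, left or right.
- tray_cart_centre (a point): Boxed cartridge lying flat on the tray's floor, 62 (x) by 70 (y) by 22 mm high, loose; centre. It takes up part of the tray: leave it and stand the robot beside it.
- carton: Fixed cardboard carton full of cartridges, 200 (x) by 140 (y) mm, about 110 mm high, on the other side of the case from the tray; origin at the centre of its underside.
- can_centre (a point): Loose drink can, 66 mm across, 115 mm high, behind the case; centre.
- tape_centre (a point): Loose roll of tape lying flat, 72 mm across, 45 mm high, behind the case; centre.
Things that resemble listed ones, but are neither listed nor needed, are in the scene too. Of the things that look like the tray, the larger one is meant.

How it is judged:
By the outcome, as a careful person would: the job done as asked, in the order asked, and still so for the second after the job is handed in, with the robot touching nothing.
It also fails if it takes over 72 s, if anything falls off the work surface, if the arm or the gripper's body presses on something with over 40 N, if the wrist force passes 120 N, or if a joint passes its speed limit or range.

## Working session

There is one attempt and no reset: what is moved stays moved. The work goes in short steps, Python scripts to look and compute and a tool call to move; the robot and the scene stay as the last step left them, time stands still between calls to the robot, and variables do not carry over. Pictures are saved under pics/ and viewed, at most 10 in all, crops included, and the job is handed in when it is done.

Besides the shell and the picture viewer there is one more tool, called by a JSON object that holds its "api" and its "payload", one argument or row to a line. step_arm: Moves the arm, as the interface text tells. Its arguments: {"type":"object","properties":{"increments":{"type":"array"},"newtons":{"type":"number"}},"required":["increments"]}

```bash
mkdir -p pics; cat > h.py <<'E'
import numpy as np, cv2
from plant import arm
def cam(p):
    R=cv2.Rodrigues(np.array(p["rvec"],float))[0]; return np.array(p["camera_matrix"],float),R,np.array(p["tvec"],float).ravel(),float(p["k1"])
def slopes(p,uv):
    K,R,t,k=cam(p); uv=np.atleast_2d(np.array(uv,float))
    # distortion k1 only
    return cv2.undistortPoints(uv.reshape(-1,1,2),K,np.array([k,0,0,0.])).reshape(-1,2)
def rays(p,uv):
    K,R,t,k=cam(p); s=slopes(p,uv); d=np.c_[s,np.ones(len(s))]@R; return -R.T@t,d
def at_z(p,uv,z):
    o,d=rays(p,uv); return o+d*((z-o[2])/d[:,2])[:,None]
def at_depth(p,uv):
    o,d=rays(p,uv); uv=np.atleast_2d(uv).astype(int); return o+d*p["range_z"][uv[:,1],uv[:,0]][:,None]
def proj(p,X):
    K,R,t,k=cam(p); return cv2.projectPoints(np.atleast_2d(np.array(X,float)),np.array(p["rvec"],float),t,K,np.array([k,0,0,0.]))[0].reshape(-1,2)
def tri(p1,a,p2,b):
    o1,d1=rays(p1,a);o2,d2=rays(p2,b);d1=d1[0];d2=d2[0]
    s=np.linalg.lstsq(np.c_[d1,-d2],o2-o1,rcond=None)[0]; q1=o1+s[0]*d1;q2=o2+s[1]*d2
    return (q1+q2)/2,np.linalg.norm(q1-q2)
def save(n,img): cv2.imwrite("pics/"+n+".png",img[...,::-1])
E
python3 - <<'E'
from h import *
np.set_printoptions(precision=3,suppress=True)
s=arm.read_state();print(s["tool_pos"],s["tool_rot"],s["t"])
for n in("top","side"):
    p=arm.capture(n);save(n+"0",p["img"]);print(n,cam(p)[0][0],-cam(p)[1].T@cam(p)[2],(p["range_z"]>0).mean())
    for l in "case upper_door lower_door upper_pull lower_pull toybot_centre rocket_centre cart_left_centre tray tray_cart_centre carton can_centre tape_centre".split():
        for d in arm.regions_of(p,l)[:4]:
            m=d["pixels"];v,u=np.nonzero(m);print(l,round(d["conf"],2),d["bbox"],u.mean().round(1),v.mean().round(1), np.median(at_depth(p,np.c_[u,v]),0))
E
```

```text
[ 0.218 -0.585  0.256] [-3.14   0.     0.356] 0.0
top [471.504   0.    244.733] [0.338 0.018 1.233] 0.995758056640625
case 0.71 [162.7, 142.0, 180.1, 116.5] 251.7 200.6 [ 0.51  -0.02   0.098]
upper_door 0.77 [168.9, 146.7, 92.5, 94.2] 217.3 195.0 [0.52  0.063 0.1  ]
lower_door 0.64 [254.7, 158.6, 57.5, 94.1] 282.2 203.9 [ 0.503 -0.096  0.088]
upper_pull 0.75 [169.5, 144.9, 89.9, 101.0] 217.0 194.9 [0.52  0.063 0.1  ]
rocket_centre 0.26 [280.4, 102.6, 27.5, 25.8] 292.9 114.2 [ 0.758 -0.129  0.037]
tray 0.89 [79.5, 165.8, 61.1, 75.7] 110.1 203.4 [0.492 0.349 0.006]
tray 0.83 [92.2, 258.5, 45.8, 63.1] 113.6 289.2 [0.281 0.329 0.004]
tray_cart_centre 0.65 [93.9, 181.0, 30.1, 24.9] 108.5 193.3 [0.529 0.352 0.027]
carton 0.59 [346.2, 159.3, 64.6, 84.2] 378.4 201.8 [ 0.515 -0.337  0.097]
carton 0.2 [311.0, 171.8, 9.0, 13.3] 313.5 177.8 [ 0.575 -0.179  0.068]
can_centre 0.98 [208.3, 92.1, 22.1, 34.1] 221.1 110.1 [0.735 0.061 0.112]
can_centre 0.33 [169.8, 143.4, 90.7, 100.6] 217.1 194.9 [0.52  0.063 0.1  ]
tape_centre 0.86 [279.6, 103.7, 27.2, 21.7] 292.6 114.6 [ 0.756 -0.128  0.035]
side [3
[... 418 characters left out ...]
9 [0.487 0.357 0.007]
lower_pull 0.81 [230.5, 148.2, 78.6, 47.8] 269.2 171.3 [ 0.496 -0.108  0.09 ]
lower_pull 0.69 [175.8, 307.0, 34.0, 36.7] 192.4 326.2 [0.525 0.363 0.028]
tray 0.82 [150.8, 287.9, 107.2, 85.9] 204.5 330.8 [0.49  0.358 0.007]
tray 0.55 [265.0, 320.3, 77.3, 60.4] 304.6 352.7 [0.279 0.331 0.006]
tray_cart_centre 0.85 [175.6, 308.4, 37.0, 36.7] 192.5 325.7 [0.525 0.361 0.028]
carton 0.57 [249.4, 106.4, 70.6, 45.2] 288.3 127.5 [ 0.504 -0.325  0.097]
can_centre 0.74 [151.9, 173.7, 28.1, 49.9] 164.2 199.8 [0.734 0.082 0.087]
can_centre 0.63 [248.2, 106.4, 71.1, 49.2] 288.2 127.7 [ 0.504 -0.322  0.097]
tape_centre 0.66 [180.6, 153.9, 24.9, 25.7] 192.9 166.5 [ 0.754 -0.121  0.029]
```

```bash
python3 - <<'E'
import cv2
a=cv2.imread("pics/top0.png")[80:330,70:430];b=cv2.imread("pics/side0.png")[90:390,130:360]
cv2.imwrite("pics/t1.png",cv2.resize(a,None,fx=2.2,fy=2.2,interpolation=cv2.INTER_CUBIC));cv2.imwrite("pics/s1.png",cv2.resize(b,None,fx=2,fy=2,interpolation=cv2.INTER_CUBIC))
E
```

```text
(no output)
```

View pics/t1.png

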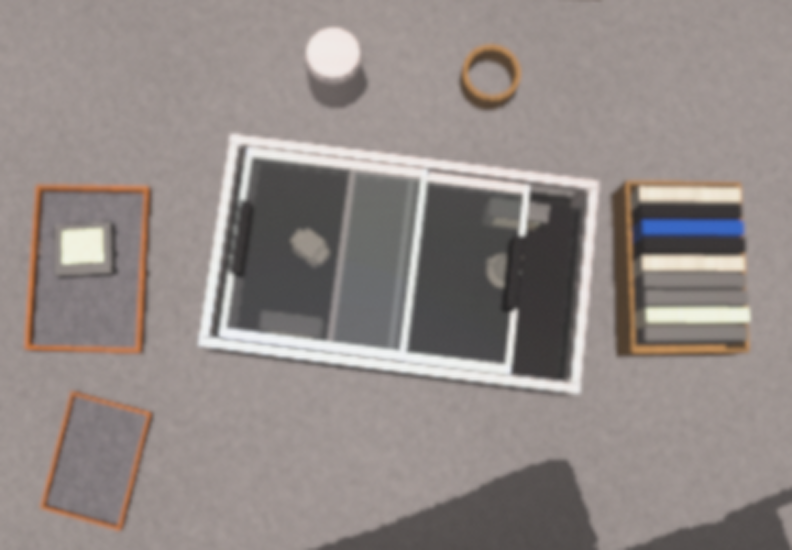

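View pics/s1.png

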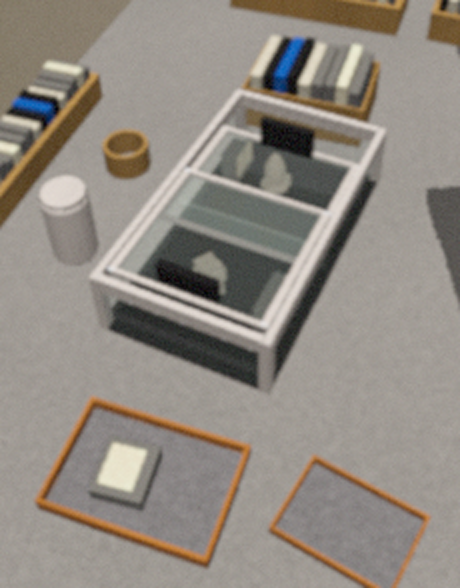

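```bash
python3 - <<'E'
from h import *
np.set_printoptions(precision=4,suppress=True)
T=arm.capture("top");S=arm.capture("side")
from scipy.optimize import least_squares
def model(x,y,a,P):
    c,s=np.cos(a),np.sin(a);P=np.array(P,float);return np.c_[x+c*P[:,0]-s*P[:,1],y+s*P[:,0]+c*P[:,1],P[:,2]]
for n,p in(("T",T),("S",S)):
    v,u=np.nonzero(p["range_z"]>0);X=at_depth(p,np.c_[u,v])
    m=(abs(X[:,2]-0.102)<0.006)&(abs(X[:,0]-.51)<.2)&(abs(X[:,1]+.02)<.26)
    im=np.zeros(p["img"].shape[:2],np.uint8);im[v[m],u[m]]=1
    k,l,st,_=cv2.connectedComponentsWithStats(im);j=1+np.argmax(st[1:,4]);vv,uu=np.nonzero(l==j)
    Q=at_z(p,np.c_[uu,vv],.102)[:,:2].astype(np.float32);print(n,cv2.minAreaRect(Q*1000))
    # edges from white: outer rim
# intensity-based fit of rim mean brightness, both views, for pose
g={n:cv2.GaussianBlur(p["img"].min(2).astype(np.float32),(0,0),1) for n,p in(("T",T),("S",S))}
t=np.linspace(-1,1,80);e=np.ones(80)
rim=np.r_[np.c_[.115*t,.205*e],np.c_[.115*t,-.205*e],np.c_[.115*e,.205*t],np.c_[-.115*e,.205*t]];rim=np.c_[rim,np.full(len(rim),.102)]
from scipy.optimize import minimize
def samp(p,G,X):
    q=proj(p,X).astype(np.float32);return cv2.remap(G,q[:,0:1],q[:,1:2],cv2.INTER_LINEAR).ravel()
for nm,ks in(("T","T"),("S","S"),("both","TS")):
    f=lambda z:-sum(samp({"T":T,"S":S}[k],g[k],model(z[0]/1e3,z[1]/1e3,z[2]/1e3,rim)).mean() for k in ks)
    best=min((minimize(f,[x,y,a],method="Nelder-Mead",options=dict(initial_simplex=[[x,y,a],[x+8,y,a],[x,y+8,a],[x,y,a+20]])) for x in(505,513) for y in(-28,-18) for a in(-140,-110)),key=lambda r:r.fun)
    print(nm,best.x,best.fun)
z=best.x/1e3
for n,p in(("t",T),("s",S)):
    im=cv2.resize(p["img"],None,fx=4,fy=4,interpolation=cv2.INTER_CUBIC)
    a=(slice(560,1060),slice(640,1400)) if n=="t" else (slice(520,1120),slice(680,1300))
    c=im[a].copy();save("c_"+n,c)
    for P in ([[sx*.12,sy*.21,.102] for sx,sy in((1,1),(-1,1),(-1,-1),(1,-1))],):
        q=(proj(p,model(*z,P))*4).astype(int).reshape(-1,1,2);cv2.polylines(im,[q],1,(255,0,0),1)
    save("o_"+n,im[a])
    for l in("toybot_centre","rocket_centre"):
        for d in arm.find_in(p,l)[:3]:print(n,l,d)
    for l in("tray","tray_cart_centre"):
      for d in arm.regions_of(p,l)[:1]:
        vv,uu=np.nonzero(d["pixels"]);zz=.02 if l=="tray" else .027
        print(n,l,cv2.minAreaRect(at_z(p,np.c_[uu,vv],zz)[:,:2].astype(np.float32)*1000))
E
```

```text
T ((513.6571044921875, -23.047225952148438), (420.7805480957031, 242.75021362304688), 84.16429138183594)
S ((509.9365539550781, -19.099441528320312), (427.74493408203125, 244.13369750976562), 84.12852478027344)
T [ 514.0175  -22.5556 -100.7075] -221.29696655273438
S [512.8757 -21.3824 -99.7895] -191.29052734375
both [ 513.5854  -22.0578 -100.8962] -411.9036865234375
t tray ((282.6414794921875, 324.5220642089844), (107.27108764648438, 142.86585998535156), 79.19552612304688)
t tray_cart_centre ((528.840576171875, 352.9474792480469), (65.89200592041016, 75.03282165527344), 3.8932013511657715)
s tray ((506.3582763671875, 355.1377258300781), (205.32962036132812, 148.17684936523438), 0.44391900300979614)
s tray_cart_centre ((527.6665649414062, 361.3597106933594), (68.78021240234375, 82.55530548095703), 3.7968945503234863)
```

View pics/o_t.png

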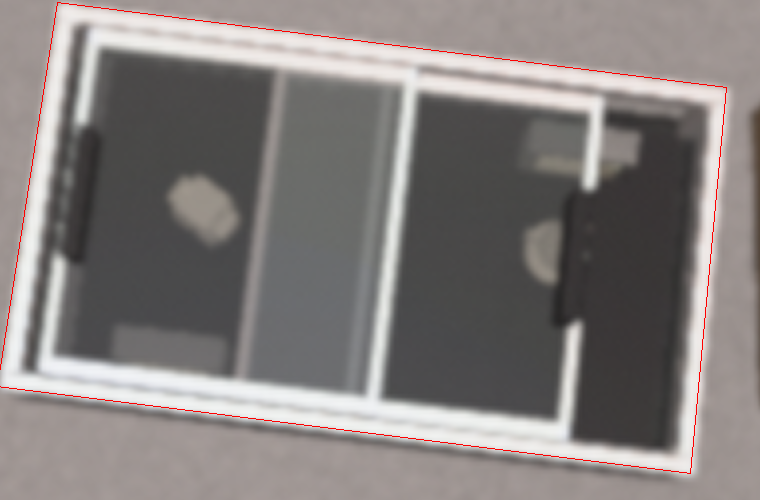

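View pics/o_s.png

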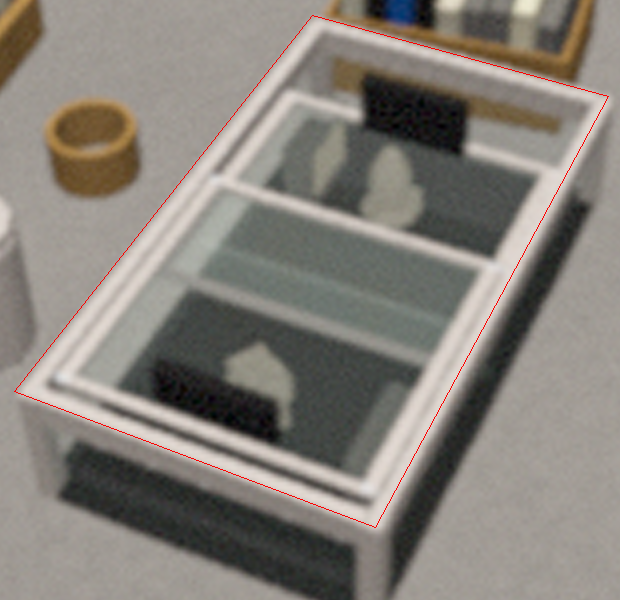

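The top overlay (red) sits on the case's rim. There are two candidates for the toy robot. The figure at top px (211,192), side px (235,222), is angular with a square head and shoulders. The one at top px (296,202), side px (268,177), is round, with fins and a pointed nose, so it is the rocket. I choose the first, in the +y compartment. The upper door is slightly ajar and the lower one about 65 mm.

```bash
cat >> h.py <<'E'
CX,CY,CA=.5136,-.0220,-.1009
c_,s_=np.cos(CA),np.sin(CA);RC=np.array([[c_,-s_,0],[s_,c_,0],[0,0,1]])
def tocase(X): return (np.atleast_2d(X)-[CX,CY,0])@RC
def toworld(P): return np.atleast_2d(P)@RC.T+[CX,CY,0]
def delta(X,yaw=None):
    "shift in tool axes (and turn, deg) from present TCP to world TCP point X"
    s=arm.read_state();r,p,y=s["tool_rot"];from scipy.spatial.transform import Rotation as Ro
    R=Ro.from_euler("xyz",[r,p,y]).as_matrix();d=R.T@(np.array(X)-s["tool_pos"])
    return np.round(d,4),None if yaw is None else np.round(np.degrees(y-yaw),2)
E
python3 - <<'E'
from h import *
np.set_printoptions(precision=4,suppress=True)
T=arm.capture("top");S=arm.capture("side")
for nm,a,b in(("upper bar top",(160+78/4,140+194/4),(170+217/4,130+383/4)),("lower bar top",(160+575/4,140+257/4),(170+414/4,130+86/4))):
    X,e=tri(T,a,S,b);print(nm,X,e,tocase(X))
    print(tocase(at_z(T,a,.134)),tocase(at_z(S,b,.134)))
# dark profile along case y at z=.134 (top view), x=0..+-25
for p in(T,S):
    G=p["img"].mean(2).astype(np.float32)
    for y0,y1 in((.15,.21),(-.2,-.09)):
        ys=np.arange(y0,y1,.004);acc=0
        for x in(-.02,0,.02):
            q=proj(p,toworld(np.c_[np.full(len(ys),x),ys,np.full(len(ys),.134)])).astype(np.float32);acc=acc+cv2.remap(G,q[:,0:1],q[:,1:2],1).ravel()/3
        print([(int(round(y*1000)),int(v)) for y,v in zip(ys,acc)])
s=toworld([0,.180,.137])[0];print(s,delta(s,CA))
E
```

```text
upper bar top [0.5284 0.152  0.132 ] 9.026236685355396e-05 [[-0.0028  0.1746  0.132 ]]
[[-0.0031  0.1744  0.134 ]] [[-0.0037  0.1761  0.134 ]]
lower bar top [ 0.4985 -0.1427  0.1369] 0.001475286819956756 [[-0.0029 -0.1216  0.1369]]
[[-0.0031 -0.1222  0.134 ]] [[-0.0008 -0.1248  0.134 ]]
[(150, 72), (154, 72), (158, 72), (162, 70), (166, 58), (170, 48), (174, 55), (178, 66), (182, 90), (186, 80), (190, 92), (194, 174), (198, 232), (202, 225), (206, 173)]
[(-200, 228), (-196, 208), (-192, 127), (-188, 78), (-184, 55), (-180, 53), (-176, 55), (-172, 55), (-168, 54), (-164, 54), (-160, 54), (-156, 54), (-152, 55), (-148, 54), (-144, 54), (-140, 54), (-136, 55), (-132, 55), (-128, 58), (-124, 56), (-120, 54), (-116, 46), (-112, 64), (-108, 96), (-104, 98), (-100, 93), (-96, 91), (-92, 85)]
[(150, 98), (154, 104), (158, 106), (162, 99), (166, 92), (170, 77), (174, 47), (178, 38), (182, 33), (186, 23), (190, 19), (194, 16), (198, 17), (202, 65), (206, 173)]
[(-200, 74), (-196, 84), (-192, 99), (-188, 100), (-184, 93), (-180, 90), (-176, 117), (-172, 162), (-168, 195), (-164, 195), (-160, 171), (-156, 142), (-152, 130), (-148, 130), (-144, 130), (-140, 130), (-136, 119), (-132, 96), (-128, 73), (-124, 51), (-120, 37), (-116, 31), (-112, 26), (-108, 20), (-104, 14), (-100, 19), (-96, 21), (-92, 17)]
[0.5317 0.1571 0.137 ] (array([ 0.5532, -0.587 ,  0.1193]), np.float64(26.17))
```

{"api": "step_arm", "payload": {
  "increments": [
    [0.042,-0.045,0,5,0],
    [0.084,-0.09,0,10,0],
    [0.126,-0.135,0,15,0],
    [0.168,-0.18,0,20,0],
    [0.21,-0.225,0,26.2,0],
    [0.252,-0.27,0,26.2,0],
    [0.294,-0.313,0,26.2,0],
    [0.335,-0.355,0,26.2,0]
  ],
  "newtons": 40
}}

```text
t: 3.0
tool_pos: [0.4087, -0.1346, 0.2567]
tool_rot: [3.141, -0.001, -0.102]
wrist_force: [1.1, -1.3, 0.2]
width: 0.0855
finger_force: 0.0
```

```bash
python3 - <<'E'
from h import *
s=arm.read_state();print(s["t"],s["tool_pos"],s["tool_rot"],s["joint_pos"],delta(toworld([0,.175,.137])[0],CA))
E
```

```text
3.0 [ 0.40869681 -0.13459187  0.2567129 ] [ 3.14132180e+00 -1.19928733e-03 -1.01569199e-01] [-3.21618027e-01  4.11392087e-02  2.02691926e+00 -2.90341456e-06
  1.07230470e+00  1.35074905e+00] (array([ 0.0927, -0.2977,  0.1197]), np.float64(-0.04))
```

{"api": "step_arm", "payload": {
  "increments": [
    [0.02,-0.06,0,0,0],
    [0.037,-0.12,0,0,0],
    [0.056,-0.18,0,0,0],
    [0.075,-0.24,0.01,0,0],
    [0.0927,-0.2975,0.03,0,0],
    [0.0927,-0.2975,0.06,0,0],
    [0.0927,-0.2975,0.06,0,0],
    [0.0927,-0.2975,0.06,0,0]
  ]
}}

```text
t: 4.0
tool_pos: [0.5306, 0.1497, 0.1972]
tool_rot: [-3.142, -0.0, -0.102]
wrist_force: [-0.3, -0.6, 0.3]
width: 0.0852
finger_force: 0.0
```

```bash
python3 - <<'E'
from h import *
print(delta(toworld([0,.175,.137])[0],CA),tocase(arm.read_state()["tool_pos"]))
T=arm.capture("top");save("b",cv2.resize(T["img"][120:260,140:360],None,fx=3.5,fy=3.5,interpolation=2))
E
```

```text
(array([ 0.0003, -0.0024,  0.0602]), np.float64(-0.06)) [[-0.000346    0.17257674  0.19715321]]
```

View pics/b.png

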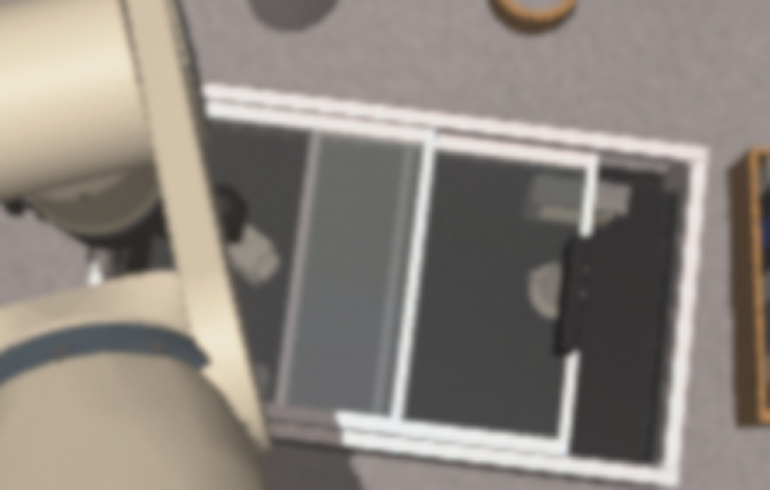

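The arm now covers the upper bar, and the lower door is as before. Next I go down on the bar and grip it.

{"api": "step_arm", "payload": {
  "increments": [
    [0,-0.0024,0.03,0,0],
    [0,-0.0024,0.06,0,0],
    [0,-0.0024,0.06,0,100],
    [0,-0.0024,0.06,0,255],
    [0,-0.0024,0.06,0,255],
    [0,-0.0024,0.06,0,255],
    [0,-0.0024,0.06,0,255],
    [0,-0.0024,0.06,0,255]
  ]
}}

```text
t: 5.05
tool_pos: [0.5313, 0.1527, 0.1374]
tool_rot: [-3.141, -0.002, -0.101]
wrist_force: [-0.9, -1.6, 7.4]
width: 0.0112
finger_force: 41.4
```

{"api": "step_arm", "payload": {
  "increments": [
    [0,0.01,0,0,255],
    [0,0.03,0,0,255],
    [0,0.05,0,0,255],
    [0,0.075,0,0,255],
    [0,0.1,0,0,255],
    [0,0.12,0,0,255],
    [0,0.135,0,0,255],
    [0,0.142,0,0,255]
  ]
}}

```text
t: 6.05
tool_pos: [0.5169, 0.0111, 0.1374]
tool_rot: [-3.141, -0.002, -0.102]
wrist_force: [-0.7, 4.2, 7.6]
width: 0.0112
finger_force: 41.8
```

{"api": "step_arm", "payload": {
  "increments": [
    [0,0,0,0,0],
    [0,0,0,0,0],
    [0,0,0,0,0],
    [0,0,-0.03,0,0],
    [0,0.0,-0.07,0,0],
    [-0.03,0.06,-0.09,0,0],
    [-0.07,0.12,-0.09,0,0],
    [-0.1,0.18,-0.09,0,0]
  ]
}}

```text
t: 7.05
tool_pos: [0.4093, -0.1408, 0.2266]
tool_rot: [3.141, -0.001, -0.1]
wrist_force: [1.3, -1.5, 0.2]
width: 0.0854
finger_force: 0.0
```

```bash
python3 - <<'E'
from h import *
np.set_printoptions(precision=4,suppress=True)
T=arm.capture("top");S=arm.capture("side")
print(arm.read_state()["t"])
for n,p in(("t",T),("s",S)):
    for d in arm.regions_of(p,"toybot_centre")[:3]:
        v,u=np.nonzero(d["pixels"]);X=at_depth(p,np.c_[u,v]);print(n,d["conf"],d["bbox"],u.mean(),v.mean(),tocase(np.median(X,0)),X[:,2].max())
a=cv2.resize(T["img"][145:250,165:285],None,fx=5,fy=5,interpolation=2)
b=cv2.resize(S["img"][185:275,170:290],None,fx=5,fy=5,interpolation=2)
print(a.shape,b.shape)
save("c2",cv2.resize(np.vstack([a,b]),(400,650)))
save("c2",np.hstack([cv2.resize(a,(400,350)),cv2.resize(b,(400,300),interpolation=2)] if 0 else [cv2.resize(a,None,fx=.66,fy=.66),np.pad(cv2.resize(b,None,fx=.66,fy=.66),((0,0),(0,0),(0,0)))] ) if 0 else np.hstack([a[:450,75:475],b[:450,150:550]]))
E
```

```text
7.15
t 0.83 [200.5, 183.3, 20.1, 20.6] 210.16014234875445 192.8576512455516 [[0.0081 0.1059 0.0572]] 1.2330314135135398
(525, 600, 3) (450, 600, 3)
```

View pics/c2.png

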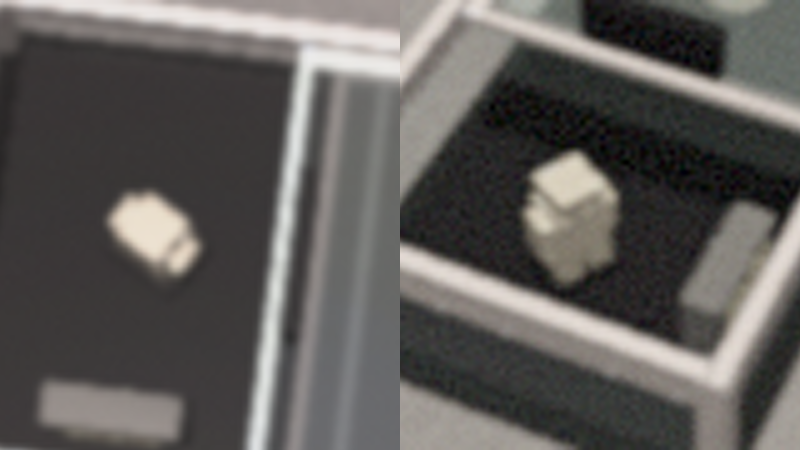

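The picture confirms the choice. The top crop shows a square head with an arm at lower right, around (150,235) in the crop. The side crop shows the square head, arms and legs, around (570,215). The upper door stands open with the robot clear beneath the opening. Next I fit the robot's pose in both views.

```bash
cat > fit.py <<'E'
from h import *
from scipy.spatial import ConvexHull
def boxes(z0):
    B=[(26,30,6,52),(14,44,24,48),(26,26,52,66)];out=[]
    for a,b,l,h in B:
        out.append(np.array([[sx*a/2,sy*b/2,z] for sx in(-1,1) for sy in(-1,1) for z in(l,h)])/1e3+[0,0,z0])
    return out
def sil(p,x,y,a,z0,off,sc,shape):
    c,s=np.cos(a),np.sin(a);m=np.zeros(shape,np.uint8)
    for P in boxes(z0):
        W=np.c_[x+c*P[:,0]-s*P[:,1],y+s*P[:,0]+c*P[:,1],P[:,2]]
        q=((proj(p,W)-off+.5)*sc-.5)*16;h=cv2.convexHull(q.astype(np.float32)).astype(np.int32);cv2.fillConvexPoly(m,h,1,shift=4)
    return m
def mask(p,x,y,thr,z=.04,r=18,sc=4):
    u,v=proj(p,[[x,y,z]])[0].astype(int);off=np.array([u-r,v-r])
    g=p["img"][v-r:v+r,u-r:u+r].mean(2).astype(np.float32)
    return (cv2.resize(g,None,fx=sc,fy=sc,interpolation=2)>thr).astype(np.uint8),off,g
def fit(views,x0,y0,z0,sc=4):
    best=[]
    def cost(v):
        t=0
        for p,m,off in views:
            s=sil(p,v[0],v[1],v[2],z0,off,sc,m.shape);t+=1-(s&m).sum()/max(1,(s|m).sum())
        return t
    from scipy.optimize import minimize
    for a in np.radians(np.arange(0,180,15)):
        r=minimize(cost,[x0,y0,a],method="Nelder-Mead",options=dict(initial_simplex=np.array([[x0,y0,a],[x0+.006,y0,a],[x0,y0+.006,a],[x0,y0,a+.2]])));best.append((r.fun,r.x))
    best.sort(key=lambda t:t[0]);return best
E
python3 - <<'E'
from fit import *
np.set_printoptions(precision=4,suppress=True)
T=arm.capture("top");S=arm.capture("side")
X=at_z(T,[210.2,192.9],.055)[0];vs=[]
for p,th in((T,110),(S,100)):
    m,off,g=mask(p,X[0],X[1],th)
    print(int(g.min()),int(np.median(g)),int(g.max()))
    k,l,st,ct=cv2.connectedComponentsWithStats(m);j=1+np.argmin(np.hypot(*(ct[1:]-m.shape[0]/2).T)+ (st[1:,4]<200)*1e3);m=(l==j).astype(np.uint8);print(st[j]/4)
    vs.append((p,m,off))
for V,n in((vs,"both"),(vs[:1],"T"),(vs[1:],"S")):
    b=fit(V,X[0],X[1],.008)
    for f,x in b[:4]:print(n,round(f,3),x[:2],np.degrees(x[2]),tocase([*x[:2],0]))
    if n=="both":B=b[0][1]
# height check: head top centre by triangulating silhouettes' fitted single views at free z0
for z in(.0,.004,.008,.012,.016):print(z,fit(vs,B[0],B[1],z)[0][0])
E
```

```text
49 56 223
[  9.5   8.5  18.5  16.5 789.5]
0 40 217
[   8.5     4.25   19.     25.5  1327.  ]
both 0.233 [0.5373 0.0816] -39.035325043024045 [[0.0132 0.1054 0.    ]]
both 0.233 [0.5375 0.0814] 141.32836304843158 [[0.0133 0.1053 0.    ]]
both 0.234 [0.5372 0.0815] -39.29480552028632 [[0.0131 0.1054 0.    ]]
both 0.234 [0.5373 0.0815] 141.03057593584157 [[0.0132 0.1054 0.    ]]
T 0.091 [0.5388 0.0829] 143.65366406791955 [[0.0145 0.1069 0.    ]]
T 0.092 [0.5389 0.083 ] -36.82903508319297 [[0.0146 0.107  0.    ]]
T 0.092 [0.5388 0.083 ] -36.4244026593519 [[0.0145 0.107  0.    ]]
T 0.092 [0.5388 0.083 ] -36.56744194878123 [[0.0145 0.107  0.    ]]
S 0.056 [0.5364 0.0801] 141.7909709571788 [[0.0124 0.1039 0.    ]]
S 0.056 [0.5364 0.0802] 141.7256267456097 [[0.0124 0.104  0.    ]]
S 0.056 [0.5365 0.0802] 141.87011661115957 [[0.0124 0.1039 0.    ]]
S 0.057 [0.5365 0.0803] -39.263446577531695 [[0.0124 0.1041 0.    ]]
0.0 0.39831542503298234
0.004 0.3042511686508078
0.008 0.23319910109632236
0.012 0.22132498829649228
0.016 0.2527161097788142
```

```bash
python3 - <<'E'
from h import *
np.set_printoptions(precision=4,suppress=True)
print(delta([.5375,.0815,.066],np.radians(52)))
for n in("top","side"):
    p=arm.capture(n)
    for l in("tray","tray_cart_centre"):
      for d in arm.regions_of(p,l)[:2]:
        vv,uu=np.nonzero(d["pixels"]);zz=.02 if l=="tray" else .027
        print(n,l,d["conf"],cv2.minAreaRect(at_z(p,np.c_[uu,vv],zz)[:,:2].astype(np.float32)*1000))
E
```

```text
(array([ 0.1035, -0.2325,  0.1603]), np.float64(-57.8))
top tray 0.61 ((507.98138427734375, 348.8886413574219), (202.1531219482422, 147.26821899414062), 1.2799211740493774)
top tray 0.61 ((281.1874694824219, 325.55535888671875), (99.3345947265625, 138.4850311279297), 76.47784423828125)
top tray_cart_centre 0.71 ((527.0335693359375, 351.2283630371094), (69.07440948486328, 76.7882080078125), 1.4635515213012695)
side tray 0.94 ((281.25152587890625, 335.3572998046875), (107.3762435913086, 145.20315551757812), 78.438720703125)
side tray 0.56 ((506.2404479980469, 354.8113098144531), (205.77365112304688, 148.97869873046875), 0.5339610576629639)
side tray_cart_centre 0.75 ((526.325439453125, 360.057373046875), (66.54719543457031, 79.28341674804688), 5.590161323547363)
```

{"api": "step_arm", "payload": {
  "increments": [
    [0.018,-0.04,0,-9,0],
    [0.036,-0.08,0,-18,0],
    [0.054,-0.12,0,-27,0],
    [0.072,-0.16,0,-36,0],
    [0.09,-0.2,0,-45,0],
    [0.1035,-0.2325,0.03,-54,0],
    [0.1035,-0.2325,0.06,-57.8,0],
    [0.1035,-0.2325,0.06,-57.8,0]
  ]
}}

```text
t: 8.65
tool_pos: [0.5352, 0.0815, 0.164]
tool_rot: [-3.138, 0.004, 0.908]
wrist_force: [-0.8, -0.0, 0.8]
width: 0.0855
finger_force: 0.0
```

```bash
python3 - <<'E'
from h import *
print(delta([.5375,.0815,.066],np.radians(52)))
E
```

```text
(array([0.0018, 0.0021, 0.098 ]), np.float64(0.05))
```

{"api": "step_arm", "payload": {
  "increments": [
    [0.001,0.001,0.025,0,0],
    [0.001,0.001,0.05,0,0],
    [0.001,0.001,0.075,0,0],
    [0.001,0.001,0.1,0,0],
    [0.001,0.001,0.1,0,0],
    [0.001,0.001,0.1,0,60],
    [0.001,0.001,0.1,0,100],
    [0.001,0.001,0.1,0,120]
  ],
  "newtons": 25
}}

```text
t: 9.65
tool_pos: [0.5388, 0.0811, 0.0671]
tool_rot: [3.141, -0.001, 0.907]
wrist_force: [-0.1, -0.6, 0.1]
width: 0.0451
finger_force: 0.0
```

```bash
python3 - <<'E'
from h import *
print(delta([.5375,.0815,.066],np.radians(52)))
S=arm.capture("side");save("d",cv2.resize(S["img"][130:290,120:330],None,fx=3.6,fy=3.6,interpolation=2))
E
```

```text
(array([-0.0005, -0.0013,  0.0011]), np.float64(-0.03))
```

View pics/d.png

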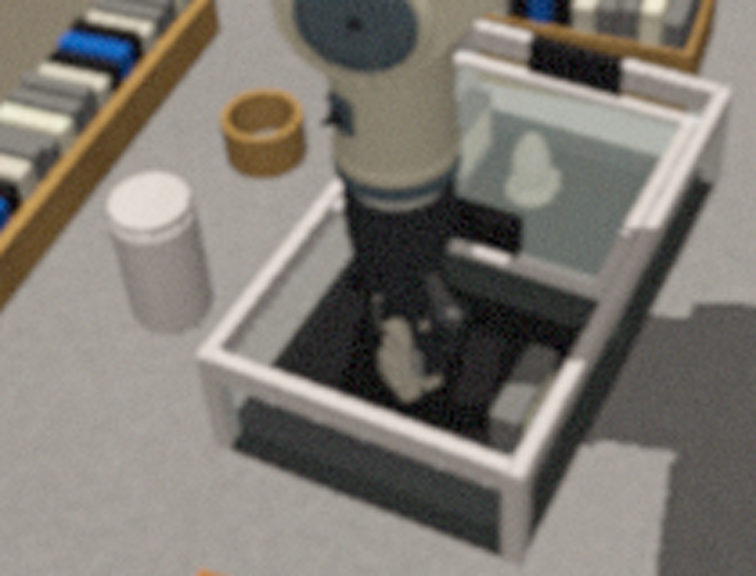

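The fingers stand astride the robot, around (405,350) in the crop, and clear of the case and cartridge. Now I close and lift.

{"api": "step_arm", "payload": {
  "increments": [
    [-0.0005,-0.0005,0,0,140],
    [-0.0005,-0.0005,0,0,255],
    [-0.0005,-0.0005,0,0,255],
    [-0.0005,-0.0005,0,0,255],
    [-0.0005,-0.0005,0,0,255],
    [-0.0005,-0.0005,-0.01,0,255],
    [-0.0005,-0.0005,-0.03,0,255],
    [-0.0005,-0.0005,-0.06,0,255]
  ]
}}

```text
t: 10.7
tool_pos: [0.5371, 0.0808, 0.1265]
tool_rot: [-3.141, 0.001, 0.907]
wrist_force: [0.7, 0.0, -1.5]
width: 0.0255
finger_force: 30.4
```

```bash
python3 - <<'E'
from h import *
s=arm.read_state();print(s["tool_pos"],s["width"],s["finger_force"],delta([.452,.352,.20],np.radians(52)))
E
```

```text
[0.53708729 0.08084786 0.1264847 ] 0.0254883296070099 30.36779209971428 (array([ 0.1611, -0.2341, -0.0735]), np.float64(-0.01))
```

{"api": "step_arm", "payload": {
  "increments": [
    [0,0,-0.04,0,255],
    [0,0,-0.0735,0,255],
    [0.027,-0.039,-0.0735,0,255],
    [0.054,-0.078,-0.0735,0,255],
    [0.081,-0.117,-0.0735,0,255],
    [0.108,-0.156,-0.0735,0,255],
    [0.135,-0.195,-0.0735,0,255],
    [0.161,-0.234,-0.0735,0,255]
  ]
}}

```text
t: 11.7
tool_pos: [0.4519, 0.3534, 0.2001]
tool_rot: [3.141, -0.001, 0.907]
wrist_force: [0.2, -0.0, -1.2]
width: 0.0255
finger_force: 30.4
```

{"api": "step_arm", "payload": {
  "increments": [
    [0,0,0,0,255],
    [0,0,0,0,255],
    [0,0,0.03,0,255],
    [0,0,0.06,0,255],
    [0,0,0.09,0,255],
    [0,0,0.11,0,255],
    [0,0,0.12,0,255],
    [0,0,0.12,0,255]
  ]
}}

```text
t: 12.7
tool_pos: [0.4526, 0.3511, 0.0795]
tool_rot: [-3.141, 0.001, 0.906]
wrist_force: [0.2, -0.0, -1.2]
width: 0.0255
finger_force: 30.5
```

```bash
python3 - <<'E'
from h import *
s=arm.read_state();print(s["tool_pos"],delta([.452,.352,.064],np.radians(52)))
S=arm.capture("side");save("e",cv2.resize(S["img"][230:384,130:350],None,fx=3.6,fy=3.6,interpolation=2))
E
```

```text
[0.45257001 0.35110146 0.07948618] (array([ 0.0004, -0.001 ,  0.0155]), np.float64(-0.07))
```

View pics/e.png

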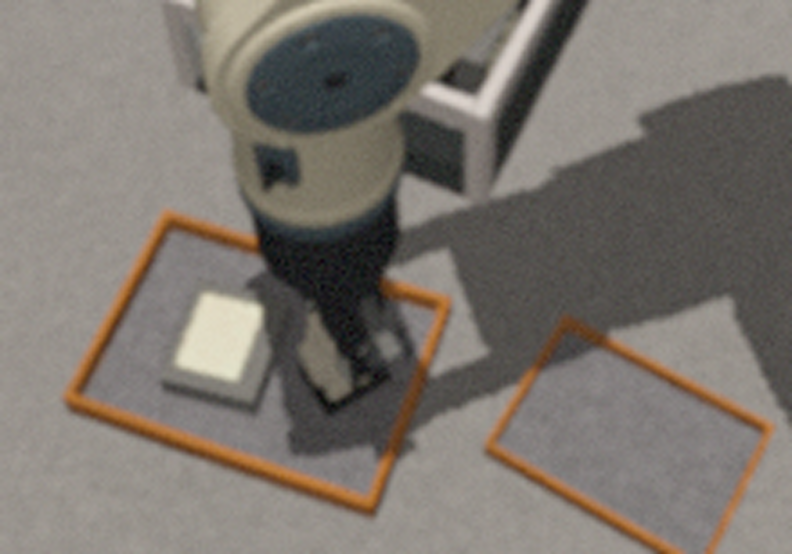

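The robot hangs over the free part of the larger tray, with its foot around (340,385) in the crop, clear of the wall and cartridge. I lower it slowly.

{"api": "step_arm", "payload": {
  "increments": [
    [0,0,0.004,0,255],
    [0,0,0.008,0,255],
    [0,0,0.011,0,255],
    [0,0,0.0125,0,255],
    [0,0,0.0135,0,255],
    [0,0,0.0145,0,255],
    [0,0,0.0145,0,255],
    [0,0,0.0145,0,255]
  ]
}}

```text
t: 13.75
tool_pos: [0.4524, 0.3519, 0.0652]
tool_rot: [3.142, -0.0, 0.907]
wrist_force: [0.1, -0.6, -1.8]
width: 0.0256
finger_force: 30.5
```

{"api": "step_arm", "payload": {
  "increments": [
    [0,0,0.0003,0,255],
    [0,0,0.0006,0,255],
    [0,0,0.0009,0,255],
    [0,0,0.0012,0,255],
    [0,0,0.0015,0,255],
    [0,0,0.0015,0,255],
    [0,0,0.0015,0,255],
    [0,0,0.0015,0,255]
  ]
}}

```text
t: 14.75
tool_pos: [0.4524, 0.3519, 0.0637]
tool_rot: [3.142, -0.0, 0.907]
wrist_force: [0.1, -0.7, -1.0]
width: 0.0259
finger_force: 30.5
```

{"api": "step_arm", "payload": {
  "increments": [
    [0,0,0.0002,0,255],
    [0,0,0.0004,0,255],
    [0,0,0.0006,0,255],
    [0,0,0.0008,0,255],
    [0,0,0.001,0,255],
    [0,0,0.001,0,255],
    [0,0,0.001,0,255],
    [0,0,0.001,0,255]
  ]
}}

```text
t: 15.75
tool_pos: [0.4524, 0.3519, 0.0632]
tool_rot: [3.142, -0.0, 0.907]
wrist_force: [-3.2, -1.4, 7.1]
width: 0.0256
finger_force: 31.7
```

Contact is made, so I open and rise.

{"api": "step_arm", "payload": {
  "increments": [
    [0,0,-0.0003,0,130],
    [0,0,-0.0003,0,100],
    [0,0,-0.0003,0,60],
    [0,0,-0.0003,0,60],
    [0,0,-0.03,0,60],
    [0,0,-0.07,0,0],
    [0,0,-0.11,0,0],
    [0,0,-0.15,0,0]
  ]
}}

```text
t: 16.75
tool_pos: [0.4522, 0.3518, 0.2139]
tool_rot: [-3.142, 0.0, 0.907]
wrist_force: [0.5, -0.6, 0.2]
width: 0.0855
finger_force: 0.0
```

```bash
python3 - <<'E'
from h import *
s=arm.read_state();print(s["tool_pos"],delta([.40,.06,.2137],CA), delta(toworld([0,.033,.2137])[0],CA))
E
```

```text
[0.45223394 0.35181009 0.21392567] (array([-2.621e-01,  1.386e-01,  2.000e-04]), np.float64(57.77)) (array([-2.288e-01,  2.610e-01,  2.000e-04]), np.float64(57.77))
```

{"api": "step_arm", "payload": {
  "increments": [
    [-0.035,0.04,0,9,0],
    [-0.07,0.08,0,18,0],
    [-0.105,0.12,0,28,0],
    [-0.14,0.16,0,38,0],
    [-0.175,0.2,0,48,0],
    [-0.21,0.24,0,57.8,0],
    [-0.2288,0.261,0,57.8,0],
    [-0.2288,0.261,0,57.8,0]
  ],
  "newtons": 40
}}

```text
t: 17.75
tool_pos: [0.5173, 0.0093, 0.2126]
tool_rot: [3.141, -0.0, -0.104]
wrist_force: [-0.6, -0.1, -0.7]
width: 0.0853
finger_force: 0.0
```

```bash
python3 - <<'E'
from h import *
np.set_printoptions(precision=4,suppress=True)
print(delta([.5169,.0111,.137],CA))
from fit import *
T=arm.capture("top");S=arm.capture("side")
vs=[]
for p in(T,S):
    m,off,g=mask(p,.452,.352,150);vs.append((p,m,off))
f,x=fit(vs,.452,.352,.005)[0];print("toybot",f,x)
a=cv2.resize(T["img"][140:250,70:180],(440,440),interpolation=2);b=cv2.resize(S["img"][270:384,140:230],(347,440),interpolation=2);save("f",np.hstack([a,b]))
E
```

```text
(array([-0.0006, -0.0018,  0.0756]), np.float64(-0.19))
toybot 0.7805285516207997 [0.4534 0.3527 2.5944]
```

View pics/f.png

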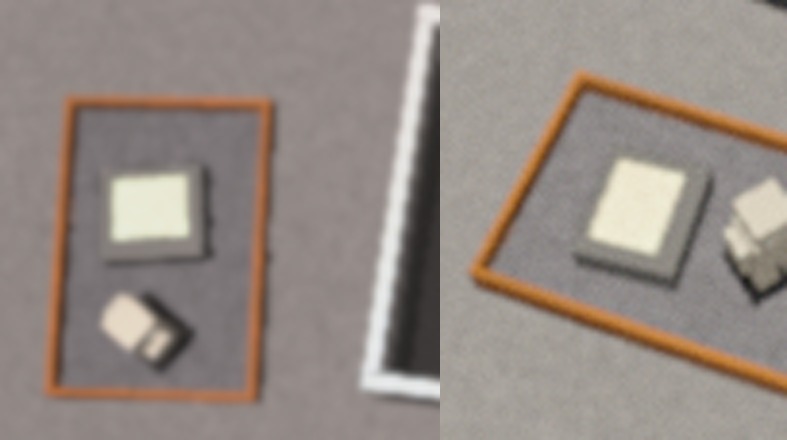

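The toy robot stands upright on the tray floor beside the cartridge, at (145,330) in the left crop. Next I grip the upper pull and shut that door.

{"api": "step_arm", "payload": {
  "increments": [
    [0,-0.001,0.025,0,0],
    [0,-0.001,0.05,0,0],
    [0,-0.001,0.0755,0,0],
    [0,-0.001,0.0755,0,0],
    [0,-0.001,0.0755,0,255],
    [0,-0.001,0.0755,0,255],
    [0,-0.001,0.0755,0,255],
    [0,-0.001,0.0755,0,255]
  ]
}}

```text
t: 18.85
tool_pos: [0.5174, 0.0118, 0.1376]
tool_rot: [3.142, -0.001, -0.102]
wrist_force: [-0.3, -1.1, 0.1]
width: 0.0119
finger_force: 0.0
```

{"api": "step_arm", "payload": {
  "increments": [
    [0,0,0,0,255],
    [0,-0.015,0,0,255],
    [0,-0.04,0,0,255],
    [0,-0.065,0,0,255],
    [0,-0.09,0,0,255],
    [0,-0.115,0,0,255],
    [0,-0.135,0,0,255],
    [0,-0.15,0,0,255]
  ]
}}

```text
t: 19.85
tool_pos: [0.5327, 0.1618, 0.1377]
tool_rot: [3.141, -0.001, -0.101]
wrist_force: [-0.5, -2.2, 6.2]
width: 0.0114
finger_force: 41.4
```

Bar at case y ≈ 0.185. I creep to the stop.

{"api": "step_arm", "payload": {
  "increments": [
    [0,-0.001,0,0,255],
    [0,-0.002,0,0,255],
    [0,-0.003,0,0,255],
    [0,-0.0035,0,0,255],
    [0,-0.004,0,0,255],
    [0,-0.004,0,0,255],
    [0,-0.004,0,0,255],
    [0,-0.004,0,0,255]
  ]
}}

```text
t: 20.85
tool_pos: [0.533, 0.165, 0.1377]
tool_rot: [-3.142, -0.0, -0.102]
wrist_force: [-1.6, -1.5, 6.5]
width: 0.0113
finger_force: 41.4
```

```bash
python3 - <<'E'
from h import *
print(tocase(arm.read_state()["tool_pos"]))
E
```

```text
[[0.00043905 0.18795981 0.13766638]]
```

{"api": "step_arm", "payload": {
  "increments": [
    [0,-0.0005,0,0,255],
    [0,-0.001,0,0,255],
    [0,-0.0015,0,0,255],
    [0,-0.002,0,0,255],
    [0,-0.002,0,0,255],
    [0,-0.002,0,0,255],
    [0,-0.002,0,0,255],
    [0,-0.002,0,0,255]
  ]
}}

```text
t: 21.85
tool_pos: [0.533, 0.1657, 0.1376]
tool_rot: [3.14, -0.0, -0.101]
wrist_force: [-1.2, -8.4, 8.4]
width: 0.0108
finger_force: 41.7
```

{"api": "step_arm", "payload": {
  "increments": [
    [0,0,0,0,0],
    [0,0,0,0,0],
    [0,0,0,0,0],
    [0,0,-0.03,0,0],
    [0,0,-0.07,0,0],
    [-0.02,0.05,-0.08,0,0],
    [-0.03,0.11,-0.08,0,0],
    [-0.04,0.17,-0.08,0,0]
  ]
}}

```text
t: 22.85
tool_pos: [0.4755, 0.0009, 0.2175]
tool_rot: [-3.141, -0.001, -0.1]
wrist_force: [0.8, -1.0, -0.4]
width: 0.0854
finger_force: 0.0
```

{"api": "step_arm", "payload": {
  "increments": [
    [-0.05,0.06,0,0,0],
    [-0.1,0.12,0,0,0],
    [-0.15,0.16,0,0,0],
    [-0.15,0.16,0,0,0],
    [-0.15,0.16,0,0,0],
    [-0.15,0.16,0,0,0],
    [-0.15,0.16,0,0,0],
    [-0.15,0.16,0,0,0]
  ]
}}

```text
t: 23.85
tool_pos: [0.3111, -0.1415, 0.2171]
tool_rot: [-3.141, 0.0, -0.1]
wrist_force: [0.3, 0.1, -0.6]
width: 0.0853
finger_force: 0.0
```

```bash
python3 - <<'E'
from h import *
np.set_printoptions(precision=4,suppress=True)
T=arm.capture("top");S=arm.capture("side")
for p in(T,S):
    G=p["img"].mean(2).astype(np.float32)
    for y0,y1 in((.17,.208),(-.205,-.12)):
        ys=np.arange(y0,y1,.003);acc=0
        for x in(-.02,0,.02):
            q=proj(p,toworld(np.c_[np.full(len(ys),x),ys,np.full(len(ys),.134)])).astype(np.float32);acc=acc+cv2.remap(G,q[:,0:1],q[:,1:2],1).ravel()/3
        print([(int(round(y*1000)),int(v)) for y,v in zip(ys,acc)])
a=cv2.resize(T["img"][130:270,150:360],None,fx=3.6,fy=3.6,interpolation=2);save("g",a)
s=arm.read_state();print(s["tool_pos"],delta(toworld([0,-.166,.2137])[0],CA))
E
```

```text
[(170, 71), (173, 69), (176, 60), (179, 48), (182, 49), (185, 56), (188, 62), (191, 98), (194, 173), (197, 224), (200, 233), (203, 213), (206, 172)]
[(-205, 178), (-202, 215), (-199, 227), (-196, 206), (-193, 147), (-190, 96), (-187, 71), (-184, 56), (-181, 53), (-178, 55), (-175, 55), (-172, 53), (-169, 55), (-166, 55), (-163, 52), (-160, 43), (-157, 44), (-154, 58), (-151, 69), (-148, 71), (-145, 72), (-142, 72), (-139, 71), (-136, 71), (-133, 72), (-130, 79), (-127, 90), (-124, 92), (-121, 95)]
[(170, 65), (173, 67), (176, 66), (179, 65), (182, 54), (185, 40), (188, 35), (191, 32), (194, 30), (197, 22), (200, 22), (203, 20), (206, 17)]
[(-205, 73), (-202, 72), (-199, 75), (-196, 83), (-193, 94), (-190, 100), (-187, 100), (-184, 94), (-181, 86), (-178, 80), (-175, 71), (-172, 57), (-169, 45), (-166, 38), (-163, 32), (-160, 27), (-157, 24), (-154, 20), (-151, 16), (-148, 19), (-145, 22), (-142, 19), (-139, 17), (-136, 17), (-133, 15), (-130, 22), (-127, 35), (-124, 44), (-121, 47)]
[ 0.3109 -0.1416  0.2171] (array([0.1896, 0.0267, 0.0033]), np.float64(0.03))
```

View pics/g.png

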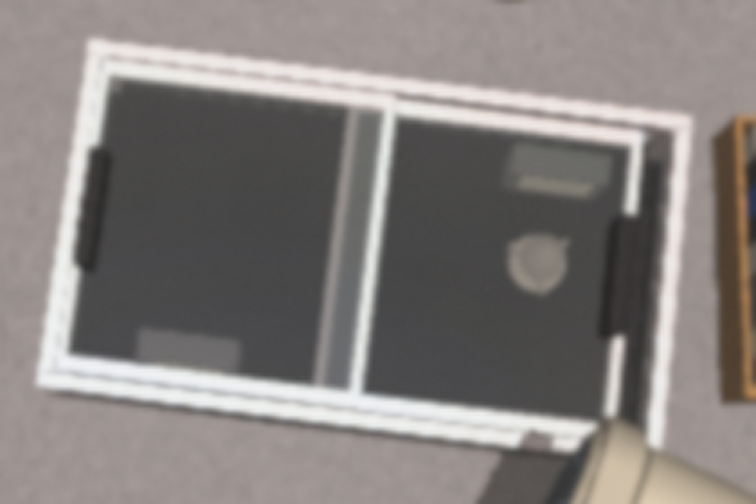

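The upper door is flush shut, the rocket and cartridges are undisturbed, and the lower pull at (622,275) is about 22 mm ajar. Now I grip it.

{"api": "step_arm", "payload": {
  "increments": [
    [0.045,0.007,0,0,0],
    [0.09,0.014,0,0,0],
    [0.14,0.02,0,0,0],
    [0.1896,0.0267,0,0,0],
    [0.1896,0.0267,0,0,0],
    [0.1896,0.0267,0.03,0,0],
    [0.1896,0.0267,0.06,0,0],
    [0.1896,0.0267,0.08,0,0]
  ]
}}

```text
t: 24.95
tool_pos: [0.4949, -0.187, 0.1357]
tool_rot: [-3.141, 0.002, -0.101]
wrist_force: [0.3, 0.5, -0.4]
width: 0.085
finger_force: 0.0
```

{"api": "step_arm", "payload": {
  "increments": [
    [0,0,0,0,0],
    [0,0,0,0,255],
    [0,0,0,0,255],
    [0,0,0,0,255],
    [0,0,0,0,255],
    [0,0,0,0,255],
    [0,0.006,0,0,255],
    [0,0.012,0,0,255]
  ]
}}

```text
t: 25.95
tool_pos: [0.4954, -0.1996, 0.1376]
tool_rot: [-3.141, -0.0, -0.101]
wrist_force: [-0.7, 2.2, 6.5]
width: 0.011
finger_force: 41.3
```

```bash
python3 - <<'E'
from h import *
print(tocase(arm.read_state()["tool_pos"]))
E
```

```text
[[-0.00018818 -0.17855826  0.1376311 ]]
```

{"api": "step_arm", "payload": {
  "increments": [
    [0,0.004,0,0,255],
    [0,0.007,0,0,255],
    [0,0.008,0,0,255],
    [0,0.009,0,0,255],
    [0,0.0095,0,0,255],
    [0,0.01,0,0,255],
    [0,0.01,0,0,255],
    [0,0.01,0,0,255]
  ]
}}

```text
t: 26.95
tool_pos: [0.4945, -0.2087, 0.1376]
tool_rot: [-3.14, -0.0, -0.102]
wrist_force: [-0.0, 7.0, 7.3]
width: 0.0112
finger_force: 41.4
```

{"api": "step_arm", "payload": {
  "increments": [
    [0,0.0005,0,0,255],
    [0,0.001,0,0,255],
    [0,0.0015,0,0,255],
    [0,0.0015,0,0,255],
    [0,0.0015,0,0,255],
    [0,0.0015,0,0,255],
    [0,0.0015,0,0,255],
    [0,0.0015,0,0,255]
  ]
}}

```text
t: 27.95
tool_pos: [0.4945, -0.2088, 0.1376]
tool_rot: [-3.138, 0.0, -0.102]
wrist_force: [1.8, 14.9, 8.2]
width: 0.0115
finger_force: 41.7
```

At the stop (7 N, then 15 N, with no motion). I release, rise and move clear, then check.

{"api": "step_arm", "payload": {
  "increments": [
    [0,0,0,0,0],
    [0,0,0,0,0],
    [0,0,0,0,0],
    [0,0,-0.03,0,0],
    [0,0,-0.07,0,0],
    [-0.04,0,-0.08,0,0],
    [-0.09,0,-0.08,0,0],
    [-0.14,0,-0.08,0,0]
  ]
}}

```text
t: 28.95
tool_pos: [0.3534, -0.1968, 0.2172]
tool_rot: [3.141, -0.0, -0.101]
wrist_force: [0.1, 0.6, 0.4]
width: 0.0854
finger_force: 0.0
```

{"api": "step_arm", "payload": {
  "increments": [
    [-0.03,0.04,0,0,0],
    [-0.06,0.08,0,0,0],
    [-0.08,0.12,0,0,0],
    [-0.1,0.16,0,0,0],
    [-0.1,0.16,0,0,0],
    [-0.1,0.16,0,0,0],
    [-0.1,0.16,0,0,0],
    [-0.1,0.16,0,0,0]
  ]
}}

```text
t: 29.95
tool_pos: [0.2396, -0.3453, 0.2172]
tool_rot: [-3.141, 0.0, -0.1]
wrist_force: [1.1, -0.2, 0.2]
width: 0.0856
finger_force: 0.0
```

```bash
python3 - <<'E'
from fit import *
np.set_printoptions(precision=4,suppress=True)
T=arm.capture("top");S=arm.capture("side")
def prof(p,y0,y1,z):
    G=p["img"].mean(2).astype(np.float32);ys=np.arange(y0,y1,.003);acc=0
    for x in(-.02,0,.02):
        q=proj(p,toworld(np.c_[np.full(len(ys),x),ys,np.full(len(ys),z)])).astype(np.float32);acc=acc+cv2.remap(G,q[:,0:1],q[:,1:2],1).ravel()/3
    return [(int(round(y*1000)),int(v)) for y,v in zip(ys,acc)]
for p in(T,S):print(prof(p,.165,.205,.134),prof(p,-.208,-.165,.134))
# door leading edges
for z,y0,y1 in((.1,-.02,.02),):print(prof(T,y0,y1,z))
for l in("toybot_centre","tray_cart_centre","can_centre","tape_centre"):
    for d in arm.regions_of(T,l)[:2]:
        v,u=np.nonzero(d["pixels"]);print(l,d["conf"],np.median(at_depth(T,np.c_[u,v]),0))
s=arm.read_state();print(s["t"],s["tool_pos"],s["wrist_force"])
E
```

```text
[(165, 73), (168, 73), (171, 72), (174, 69), (177, 57), (180, 48), (183, 53), (186, 59), (189, 71), (192, 124), (195, 200), (198, 234), (201, 232), (204, 204)] [(-208, 155), (-205, 181), (-202, 219), (-199, 230), (-196, 205), (-193, 135), (-190, 73), (-187, 58), (-184, 53), (-181, 45), (-178, 44), (-175, 56), (-172, 69), (-169, 73), (-166, 74)]
[(165, 67), (168, 69), (171, 68), (174, 69), (177, 70), (180, 62), (183, 50), (186, 40), (189, 35), (192, 34), (195, 29), (198, 22), (201, 13), (204, 20)] [(-208, 78), (-205, 77), (-202, 73), (-199, 70), (-196, 64), (-193, 55), (-190, 49), (-187, 42), (-184, 35), (-181, 29), (-178, 24), (-175, 21), (-172, 22), (-169, 24), (-166, 23)]
[(-20, 71), (-17, 72), (-14, 72), (-11, 82), (-8, 127), (-5, 196), (-2, 227), (1, 201), (4, 143), (7, 95), (10, 75), (13, 72), (16, 73), (19, 73)]
toybot_centre 0.48 [0.4511 0.3455 0.0538]
tray_cart_centre 0.8 [0.5295 0.3514 0.0264]
can_centre 0.7 [0.7348 0.0615 0.1122]
tape_centre 0.66 [ 0.752  -0.1278  0.0376]
30.25 [ 0.2393 -0.3458  0.2172] [0.3311 0.1416 0.4637]
```

```bash
python3 -c "
from plant import arm
print(arm.finish_job())"
```

```text
the job is handed in; nothing more can be done
None
```

The toy robot stands upright on the tray floor beside the cartridge, both case doors are pushed shut to their stops, nothing else appeared moved in the camera checks, and the job was handed in at about 30 s.

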